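Fit the return spring of the press pedal

ROBOT

A 6-joint arm with a two-finger parallel gripper is mounted at the origin on a cart in front of the work surface, level with it; the furniture and walls round the work are solid. World frame = base frame: x ahead of the robot, y to its left, z up, the work surface at z = 0. Lengths are in m, angles in rad, forces in N, time in s.
With the tool pointing down it reaches from about 0.25 to 0.725 m from the base axis. Payload 9.7 kg.
Tool frame: the origin (TCP) lies on the centre line of the jaws, within the pads' length; the fingertips stand env.nose_length ahead of it and the grasp point (between the pads) lies 2 mm behind it (env.nose_length is the distance from the TCP to the fingertips, in m); x points along the fingers, y is the direction in which the jaws open and shut, and the axes are right-handed (so a half turn about x gives the same grasp; the last joint's range is limited). The gripper opens to 85 mm and grips with 20 to 120 N. Pads are 22 mm wide; open, the fingers measure 114 mm over their backs; the gripper's body (76 mm by 85 mm) begins 54 mm behind the grasp point. The pads swing forward as they close: fully open they stand 13 mm farther back than shut.
Start: joints at [1.187, 0.087, 0.176, 1.66, 0, 1.571], TCP at [0.206, 0.51, 0.248] pointing down, gripper open.
Joint ranges: [-3.13, 3.13], [-0.85, 1.81], [-1.15, 1.24], [-2.2, 2.28], [-1.44, 1.52], [-3.14, 3.14]. Speed limits (rad/s): [2.22, 2.22, 2.57, 3.14, 3.14, 3.14].

INTERFACE

Orientations are given as a 3x3 rotation matrix whose columns are the frame's x, y, z axes.
In Python, from cell import env, eyes, ticket gives the robot as it stands.
- The arm moves only by the tool arm_command, never from a script. Its argument "targets" is a list of rows, each an object with "linear": the shift along the tool's x, y, z in cm, a list of three; "angular": the turn, a rotation vector about the tool's x, y, z in degrees, a list of three; "claw": the closure, from -1 (fully open) to 1 (shut), so that 0 is half open. A call has 1 to 10 rows; each row shifts and turns the pose as measured when the row begins, along the tool's axes as they then stand; what a row does not reach is not made up. A row lasts 1/12 s, in which the tool goes at most 41.7 mm and 7.16 degrees, less where a joint would pass 70% of its speed; a pose out of reach is approached as far as the arm can. A call with a gripper value outside its range is refused whole. The fingers move at their own pace and stop on an object; the grip force is fixed at half the most. Time passes only in rows, so rows that do not move let the fingers close. It gives the time, the measured TCP pose, the force and the opening at its end, in the units of the state.
- env.read_state(): the state, without advancing time (a new reading comes with each control period).
- eyes.snapshot(name): name is "scene" or "top" or "wrist"; returns the picture (480x640x3 uint8, blue, green, red); there is no depth.
- eyes.camera_model(name): a dict with "K" (3x3 intrinsics, pixels), "view" (4x4, takes a point from world to camera coordinates). Camera axes: x right, y up, looking along -z (the intrinsics and any distortion apply to the point x, -y, -z); pixel columns grow to the right and rows downward; lengths in m; the calibration is good to about 2 mm. The wrist camera is an equidistant fisheye: a pixel r from the principal point sees the ray r / f radians off the axis. A picture is of the moment at which its call begins: read the wrist's pose just before it. camera_model takes no time and is no camera call; for the wrist camera it gives the pose at the moment of the call.
- ticket.job_done(): hands the job in, once; it reports no verdict.
The state is a dict: "time": time; "joint_positions": joint angles; "qd": joint speeds; "tau": joint torques, N m; "tool_pos": TCP position; "tcp_rot": TCP orientation; "force": force on the tool from outside, world axes, zero at the start; "ft_torque": the same for the moment, N m; "grip_width": finger opening in m.
Only numpy, scipy, OpenCV 4.12 (cv2) and the standard library are available. Lean on these libraries where they do the work, as an engineer would, in place of code of your own. Each camera call takes 0.05 s, during which the arm holds its last target. There are 200 camera calls.

TASK

Fit the return spring to the grey pedal bracket. Of the three springs on the wooden rack take the one of middle length, which has to be stretched about 25 mm to reach (the longest would hang slack, the shortest cannot reach): first push its hook pin fully down into the bracket's hole, then stretch it and lower its eye over the far post until it lies fully down, and let go. Leave the other two springs where they lie on the rack, and do not disturb the white jar and the white thread reel.

Things in the scene. Friction and masses are not known exactly. Their poses are not given: they have to be found in the camera images.
- anchor_hole (a point): Centre of the mouth of a round hole, 12 mm wide, 30 mm deep, in the flat top of the fixed grey bracket. The top is 36 mm above the work surface, 56 mm wide, 212 mm long (28 mm behind the hole to 28 mm beyond the post). Behind the hole is a foot pad with black ribs, 23 mm high. x: from the hole to the post; z up.
- post_foot (a point): Foot of the upright steel post on the bracket's top, 156 mm from the hole along x. The post is 10 mm thick and 13 mm tall, its upper 3 mm a 13 mm wide head. x as for the hole; z up.
- spring_rack: Fixed wooden rack; origin on the work surface under the middle row's hook. The springs lie along its x on its flat top, 36 mm above the work surface, in three rows 55 mm apart, in any order; their hook pins hang in a 16 mm wide trench, 28 mm deep. From 45 mm beyond the hooks two ribs, 6 mm high, run between the rows.
- spring_middle_hook (a point): The middle-length of three look-alike tension springs, 130 mm from hook axis to eye centre when relaxed. Point on the hook axis, level with the spring's flat underside; the hook is a straight round steel pin, 8 mm thick, pointing down to 26 mm below this point. x: along the spring from hook to eye; z up. Two upright black end blocks, a steel coil 18 mm thick between.
- spring_middle_hook_grip (a point): Middle spring: grip point in the hook's end block, straight above the hook pin, 24 mm above the spring's underside. The block is 26 mm along x, 18 mm across y and 38 mm tall from the underside: grasp across y. The spring weighs about 110 g and stays straight when held by an end block.
- spring_middle_eye (a point): Middle spring: centre of the eye, level with the underside. The eye is a flat-lying steel ring, 18 mm inside, 28 mm outside, 6 mm thick. The spring pulls with 0.22 N per mm of stretch, stretches 36 mm at most, and does not bend. x and z as for the hook.
- spring_middle_eye_grip (a point): Middle spring: grip point in the eye's end block, 26 mm from the eye centre towards the hook, 24 mm above the underside; block as at the hook, grasp across y. With the hook in the hole the relaxed eye lies on the bracket 26 mm short of the post. The eye must rise 13 mm to pass over the post; raised level, the pin still stays 13 mm in the hole.
- spring_short_hook (a point): The shortest of three look-alike tension springs, 100 mm from hook axis to eye centre when relaxed. Point on the hook axis, level with the spring's flat underside; the hook is a straight round steel pin, 8 mm thick, pointing down to 26 mm below this point. x: along the spring from hook to eye; z up. Two upright black end blocks, a steel coil 18 mm thick between.
- spring_long_hook (a point): The longest of three look-alike tension springs, 165 mm from hook axis to eye centre when relaxed. Point on the hook axis, level with the spring's flat underside; the hook is a straight round steel pin, 8 mm thick, pointing down to 26 mm below this point. x: along the spring from hook to eye; z up. Two upright black end blocks, a steel coil 18 mm thick between.
- white_jar: White jar, 70 mm wide, 57 mm tall, standing on the work surface; origin at the centre of its underside. A bystander.
- thread_reel_2: Reel of white thread, 35 mm wide, 46 mm tall, standing on the work surface; origin at the centre of its underside. A bystander.

How it is judged:
By the outcome, as a careful person would: the job done as asked, in the order asked, and still so for the second after the job is handed in, with the robot touching nothing.
It also fails if it takes over 46 s, if anything falls off the work surface, if the arm or the gripper's body presses on something with over 40 N, if the wrist force passes 120 N, or if a joint passes its speed limit or range.

## Working session

There is one attempt and no reset: what is moved stays moved. The work goes in short steps, Python scripts to look and compute and a tool call to move; the robot and the scene stay as the last step left them, time stands still between calls to the robot, and variables do not carry over. Pictures are saved under pics/ and viewed, about 8 in all and at most 12, crops included, and the job is handed in when it is done.

Besides the shell and the picture viewer there is one more tool, called as name(argument=value, ...) on one line, values as JSON. arm_command: Moves the arm, as the interface text tells. Its arguments: {"type":"object","properties":{"targets":{"type":"array"}},"required":["targets"]}

```bash
ls; mkdir -p pics; python3 - <<'E'
from cell import env,eyes,ticket
import cv2,numpy as np
for n in("scene","top"):
    cv2.imwrite(f"pics/{n}0.png",eyes.snapshot(n)); m=eyes.camera_model(n); print(n,np.round(m["K"],1).tolist(),np.round(m["view"],3).tolist(),[k for k in m])
s=env.read_state();print(s["time"],s["tool_pos"],np.round(s["tcp_rot"],3).tolist(),s["grip_width"],env.nose_length)
E
```

```text
pics
scene [[477.9, 0.0, 317.1], [0.0, 477.9, 237.9], [0.0, 0.0, 1.0]] [[0.665, -0.746, 0.024, -0.366], [0.413, 0.395, 0.821, -0.267], [-0.622, -0.536, 0.571, -0.665], [0.0, 0.0, 0.0, 1.0]] ['K', 'view']
top [[487.6, 0.0, 316.2], [0.0, 487.6, 235.5], [0.0, 0.0, 1.0]] [[0.019, -1.0, 0.013, -0.033], [0.994, 0.021, 0.107, -0.532], [-0.107, 0.011, 0.994, -1.02], [0.0, 0.0, 0.0, 1.0]] ['K', 'view']
0.1 [0.20587898 0.50981581 0.24765481] [[-0.0, 0.374, 0.927], [-0.001, 0.927, -0.374], [-1.0, -0.001, -0.0]] 0.08515552152802688 0.017
```

View pics/top0.png

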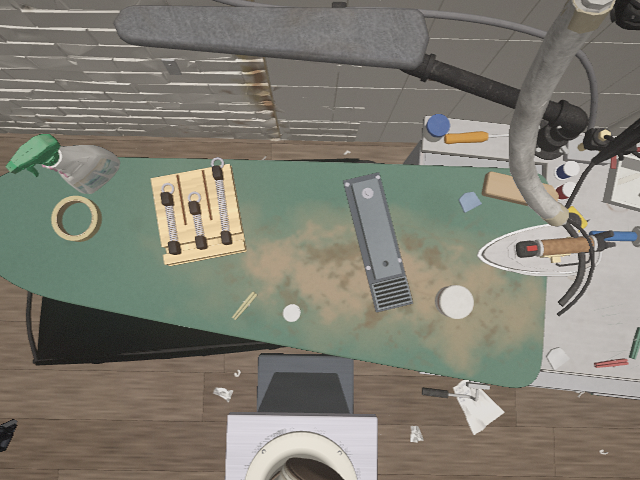

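View pics/scene0.png

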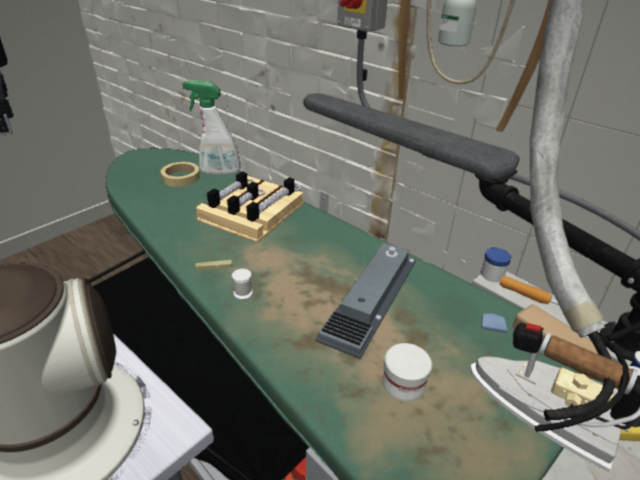

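The rack holds three rows. In the top view the left row (hook 174,247; eye 168,188) is the middle-length spring, the centre row is the shortest and the right row the longest. The bracket hole is at about (385,264) and the post at (367,193). I'll enlarge both for exact pixels.

```bash
python3 - <<'E'
import cv2,numpy as np
i=cv2.imread("pics/top0.png")
a=cv2.resize(i[150:270,145:265],None,fx=5,fy=5,interpolation=cv2.INTER_CUBIC)[:600,:400]
b=cv2.resize(i[165:315,335:425],None,fx=4,fy=4,interpolation=cv2.INTER_CUBIC)
cv2.imwrite("pics/c1.png",np.hstack([a,b]))
E
```

```text
(no output)
```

View pics/c1.png

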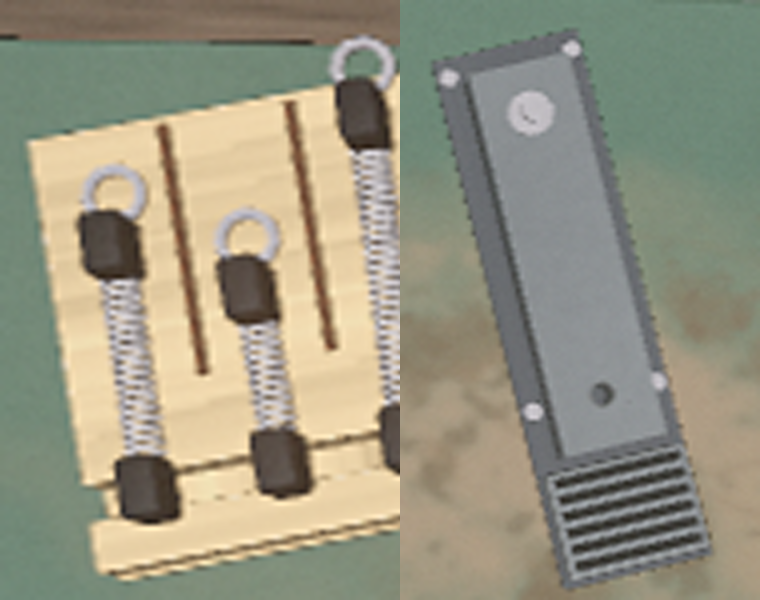

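```bash
cat > h.py <<'E'
from cell import env,eyes,ticket
import cv2,numpy as np
def ray(n,u,v,z,m=None):
    m=m or eyes.camera_model(n); K=np.array(m["K"]);V=np.array(m["view"])
    if n=="wrist":
        dx,dy=(u-K[0,2])/K[0,0],(v-K[1,2])/K[1,1]; r=np.hypot(dx,dy)
        d=np.array([dx*np.sinc(r/np.pi),dy*np.sinc(r/np.pi),np.cos(r)])
    else: d=np.array([(u-K[0,2])/K[0,0],(v-K[1,2])/K[1,1],1])
    d=V[:3,:3].T@(d*[1,-1,-1]); c=-V[:3,:3].T@V[:3,3]
    return c+d*(z-c[2])/d[2]
def deltas(pos,yaw_jaw):
    "shift in tool axes (cm) and turn about tool x (deg) to reach pos with the tool down, y axis at yaw_jaw (deg)"
    s=env.read_state();R=np.array(s["tcp_rot"])
    y=np.array([np.cos(np.radians(yaw_jaw)),np.sin(np.radians(yaw_jaw)),0]);x=np.array([0,0,-1.]);T=np.c_[x,y,np.cross(x,y)]
    rv=cv2.Rodrigues(R.T@T)[0].ravel()*180/np.pi
    print("t",round(s["time"],2),"tcp",np.round(s["tool_pos"],4),"lin cm",np.round(R.T@(np.array(pos)-s["tool_pos"])*100,2),"ang",np.round(rv,2),"F",np.round(s["force"],1),"w",round(s["grip_width"],4),"jawyaw",np.round(np.degrees(np.arctan2(R[1,1],R[0,1])),2))
E
python3 - <<'E'
from h import *
V=np.array(eyes.camera_model("top")["view"]);print("cam",-V[:3,:3].T@V[:3,3])
A=lambda x,y,z:ray("top",145+(x+.5)/5-.5,150+(y+.5)/5-.5,z)
B=lambda x,y,z:ray("top",335+(x-400+.5)/4-.5,165+(y+.5)/4-.5,z)
P=dict(eye=A(114,194,.041),eb=A(112,244,.055),hk=A(149,489,.055),seye=A(247,237,.041),shk=A(281,462,.055),leye=A(362,66,.041),post=B(532,113,.049),hole=B(602,394,.036))
for k,v in P.items():print(k,np.round(v,4))
for a,b in(("hk","eye"),("hk","eb"),("shk","seye"),("hole","post")):
    d=P[b]-P[a];print(a,b,np.hypot(*d[:2]),np.degrees(np.arctan2(d[1],d[0])))
for n,u,v,z in(("jar",456,302,.057),("reel",291,313,.046)):print(n,ray("top",u,v,z))
R=np.array(env.read_state()["tcp_rot"])
W=eyes.camera_model("wrist");V=np.array(W["view"]);c=-V[:3,:3].T@V[:3,3];print("wristcam in tool",R.T@(c-env.read_state()["tool_pos"]),"axis",R.T@V[:3,:3].T@[0,0,-1],np.round(W["K"],1).tolist())
E
```

```text
cam [ 0.42054275 -0.01063311  1.07172778]
eye [0.6263 0.2983 0.041 ]
eb [0.6021 0.2939 0.055 ]
hk [0.499  0.2731 0.055 ]
seye [0.6089 0.2408 0.041 ]
shk [0.5114 0.2188 0.055 ]
leye [0.6847 0.1948 0.041 ]
post [ 0.6244 -0.1298  0.049 ]
hole [ 0.476  -0.1698  0.036 ]
hk eye 0.12979585092618032 11.192903230464891
hk eb 0.1051899895244899 11.365152840267113
shk seye 0.09992728367791053 12.688060474973568
hole post 0.15366484261182878 15.096092448051918
jar [ 0.39734311 -0.3139911   0.057     ]
reel [0.36788317 0.02729916 0.046     ]
wristcam in tool [-0.1249366  -0.00077923 -0.07586612] axis [9.56095045e-01 3.62023112e-04 2.93056536e-01] [[371.6, 0.0, 314.9], [0.0, 371.6, 242.6], [0.0, 0.0, 1.0]]
```

```bash
python3 - <<'E'
from h import *
deltas([.499,.273,.17],102)
E
```

```text
t 0.1 tcp [0.2059 0.5098 0.2477] lin cm [  7.78 -10.97  36.05] ang [-3.399e+01 -2.000e-02  7.000e-02] F [ 1.   0.5 -1. ] w 0.0852 jawyaw 68.01
```

arm_command(targets=[{"linear": [0,0,0],"angular": [-6.8,0,0],"claw": 0.06},{"linear": [0,0,0],"angular": [-6.8,0,0],"claw": 0.06},{"linear": [0,0,0],"angular": [-6.8,0,0],"claw": 0.06},{"linear": [0,0,0],"angular": [-6.8,0,0],"claw": 0.06},{"linear": [0,0,0],"angular": [-6.8,0,0],"claw": 0.06},{"linear": [0,-2,2.4],"angular": [0,0,0],"claw": 0.06},{"linear": [0,-3,2.4],"angular": [0,0,0],"claw": 0.06},{"linear": [0,-3,2.4],"angular": [0,0,0],"claw": 0.06},{"linear": [0,-3,2.4],"angular": [0,0,0],"claw": 0.06},{"linear": [0,-3,2.4],"angular": [0,0,0],"claw": 0.06}])

```text
time: 0.93
tool_pos: [0.355, 0.4017, 0.2425]
tcp_rot: [[-0.006, -0.249, 0.968], [-0.008, 0.968, 0.249], [-1.0, -0.006, -0.007]]
force: [-0.6, -0.1, 0.5]
grip_width: 0.0401
```

```bash
python3 - <<'E'
from h import *
deltas([.499,.273,.17],102)
E
```

```text
t 0.93 tcp [0.355  0.4017 0.2425] lin cm [  7.27 -16.01  10.79] ang [ 2.44 -0.41  0.35] F [-0.6 -0.1  0.5] w 0.0401 jawyaw 104.44
```

arm_command(targets=[{"linear": [0.5,-3,2],"angular": [0.8,0,0],"claw": 0.06},{"linear": [1,-3,2],"angular": [0.8,0,0],"claw": 0.06},{"linear": [1.5,-3,2],"angular": [0.4,0,0],"claw": 0.06},{"linear": [1.5,-3,2],"angular": [0,0,0],"claw": 0.06},{"linear": [1.5,-2,1.5],"angular": [0,0,0],"claw": 0.06},{"linear": [0.5,-0.5,0.5],"angular": [0,0,0],"claw": 0.06},{"linear": [0,0,0],"angular": [0,0,0],"claw": 0.06}])

```text
time: 1.52
tool_pos: [0.4945, 0.2707, 0.1729]
tcp_rot: [[-0.007, -0.207, 0.978], [-0.009, 0.978, 0.207], [-1.0, -0.007, -0.009]]
force: [0.1, 0.3, -0.2]
grip_width: 0.0401
```

```bash
python3 - <<'E'
from h import *
deltas([.499,.273,.17],102)
cv2.imwrite("pics/w1.png",eyes.snapshot("wrist"))
import json;m=eyes.camera_model("wrist");json.dump({k:np.array(v).tolist() for k,v in m.items()},open("w1.json","w"))
E
```

```text
t 1.52 tcp [0.4945 0.2707 0.1729] lin cm [0.29 0.13 0.49] ang [-0.05 -0.5   0.42] F [ 0.1  0.3 -0.2] w 0.0401 jawyaw 101.95
```

View pics/w1.png

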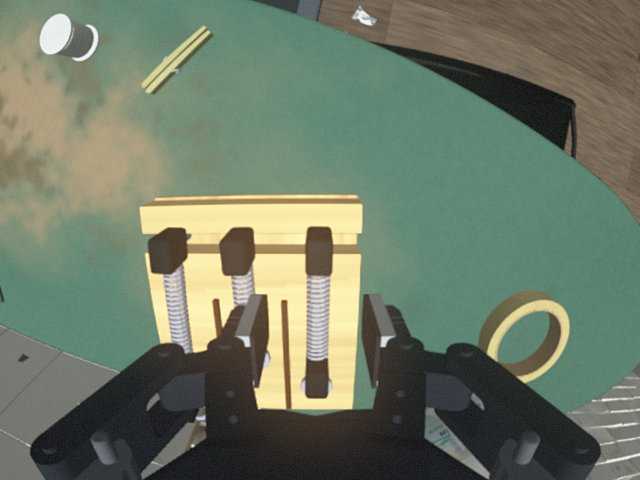

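Wrist view: the target spring lies between the jaws, hook block at about (319,250), eye about (317,385). I'll overlay the predicted outline to refine.

```bash
cat >> h.py <<'E'
def proj(m,P):
    K=np.array(m["K"]);V=np.array(m["view"]);q=(np.atleast_2d(P)@V[:3,:3].T+V[:3,3])*[1,-1,-1]
    r=np.hypot(q[:,0],q[:,1]);s=np.arctan2(r,q[:,2])/np.maximum(r,1e-9)
    return np.c_[q[:,0]*s*K[0,0]+K[0,2],q[:,1]*s*K[1,1]+K[1,2]]
def box(img,m,c,yaw,z0,h,f,off,dx=.026,dy=.018,col=(0,255,0)):
    a=np.radians(yaw);ux=np.array([np.cos(a),np.sin(a),0]);uy=np.array([-ux[1],ux[0],0])
    for z in(z0,z0+h):
        p=[np.array([c[0],c[1],z])+i*dx/2*ux+j*dy/2*uy for i,j in((1,1),(1,-1),(-1,-1),(-1,1))]
        cv2.polylines(img,[np.int32(((proj(m,p)-off)*f+f/2)*8)],True,col,1,cv2.LINE_AA,3)
E
python3 - <<'E'
from h import *
import json
m=json.load(open("w1.json"));i=cv2.imread("pics/w1.png")
f=5;o=np.array([255,215]);c=cv2.resize(i[215:335,255:415],None,fx=f,fy=f,interpolation=cv2.INTER_CUBIC)
yaw=12;ux=np.array([np.cos(np.radians(yaw)),np.sin(np.radians(yaw))])
hk=np.array([.499,.273])
box(c,m,hk,yaw,.036,.038,f,o)
cv2.imwrite("pics/c2.png",c)
for p in((319,280),(318,330),(317,365)):print(ray("wrist",*p,.054,m))
E
```

```text
[0.51840701 0.27864289 0.054     ]
[0.55863613 0.28663419 0.054     ]
[0.59069635 0.2927884  0.054     ]
```

View pics/c2.png

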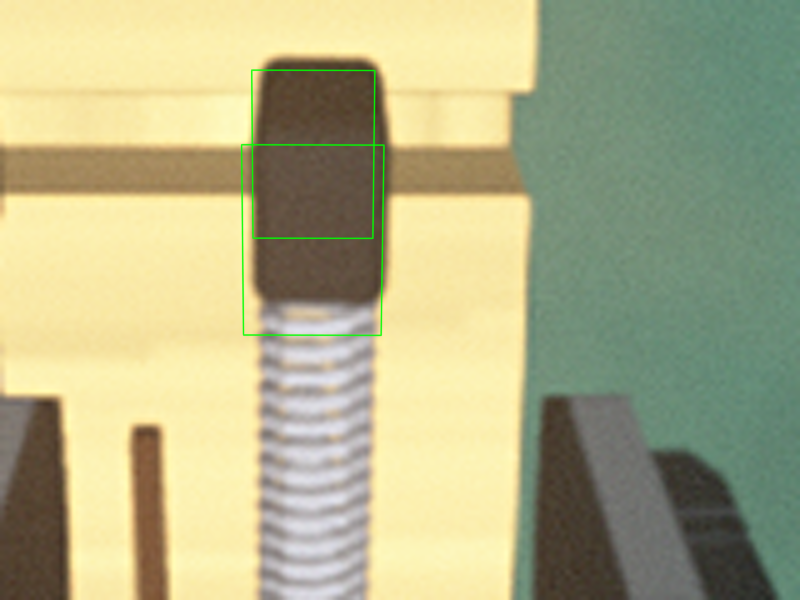

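arm_command(targets=[{"linear": [3,0.3,0.2],"angular": [0.6,-0.5,0.4],"claw": 0.06},{"linear": [3,0,0],"angular": [0,0,0],"claw": 0.06},{"linear": [2.5,0,0],"angular": [0,0,0],"claw": 0.06},{"linear": [0,0,0],"angular": [0,0,0],"claw": 0.06}])

```text
time: 1.9
tool_pos: [0.4937, 0.2796, 0.0905]
tcp_rot: [[0.005, -0.2, 0.98], [0.004, 0.98, 0.2], [-1.0, 0.003, 0.006]]
force: [-0.8, 0.9, -0.7]
grip_width: 0.0403
```

```bash
python3 - <<'E'
from h import *
deltas([.497,.274,.058],101.3)
E
```

```text
t 1.9 tcp [0.4937 0.2796 0.0905] lin cm [ 3.25 -0.62  0.19] ang [ 0.26  0.34 -0.18] F [-0.8  0.9 -0.7] w 0.0403 jawyaw 101.56
```

arm_command(targets=[{"linear": [0,-0.6,0.2],"angular": [0,0.3,-0.2],"claw": 0.06},{"linear": [0,0,0],"angular": [0,0,0],"claw": 0.06},{"linear": [1.6,0,0],"angular": [0,0,0],"claw": 0.06},{"linear": [1.4,0,0],"angular": [0,0,0],"claw": 0.06},{"linear": [0,0,0],"angular": [0,0,0],"claw": 0.06}])

```text
time: 2.32
tool_pos: [0.4976, 0.2785, 0.0683]
tcp_rot: [[0.007, -0.206, 0.979], [0.004, 0.979, 0.206], [-1.0, 0.002, 0.008]]
force: [-0.4, 0.6, -0.7]
grip_width: 0.0401
```

```bash
python3 - <<'E'
from h import *
deltas([.497,.274,.058],101.3)
E
```

```text
t 2.32 tcp [0.4976 0.2785 0.0683] lin cm [ 1.02 -0.43 -0.16] ang [ 0.57  0.46 -0.14] F [-0.4  0.6 -0.7] w 0.0401 jawyaw 101.87
```

arm_command(targets=[{"linear": [0.4,-0.4,-0.1],"angular": [-0.3,0.4,0],"claw": 0.06},{"linear": [0.4,-0.3,-0.1],"angular": [0,0,0],"claw": 0.06},{"linear": [0.3,0,0],"angular": [0,0,0],"claw": 0.06},{"linear": [0,0,0],"angular": [0,0,0],"claw": 0.06}])

```text
time: 2.65
tool_pos: [0.4982, 0.2715, 0.0598]
tcp_rot: [[0.003, -0.212, 0.977], [0.004, 0.977, 0.212], [-1.0, 0.003, 0.004]]
force: [0.2, -0.5, -0.2]
grip_width: 0.0405
```

```bash
python3 - <<'E'
from h import *
deltas([.497,.274,.058],101.3)
E
```

```text
t 2.65 tcp [0.4982 0.2715 0.0598] lin cm [ 0.18  0.27 -0.07] ang [ 0.93  0.22 -0.2 ] F [ 0.2 -0.5 -0.2] w 0.0405 jawyaw 102.23
```

arm_command(targets=[{"linear": [0.2,0.3,-0.1],"angular": [0.9,0.2,-0.2],"claw": 0.06},{"linear": [0,0,0],"angular": [0,0,0],"claw": 0.4},{"linear": [0,0,0],"angular": [0,0,0],"claw": 1},{"linear": [0,0,0],"angular": [0,0,0],"claw": 1},{"linear": [0,0,0],"angular": [0,0,0],"claw": 1},{"linear": [0,0,0],"angular": [0,0,0],"claw": 1}])

```text
time: 3.15
tool_pos: [0.4969, 0.2746, 0.0587]
tcp_rot: [[0.001, -0.194, 0.981], [0.0, 0.981, 0.194], [-1.0, -0.0, 0.001]]
force: [-0.1, 0.5, -1.2]
grip_width: 0.0169
```

```bash
python3 - <<'E'
from h import *
deltas([.497,.274,.058],101.3)
cv2.imwrite("pics/w2.png",eyes.snapshot("wrist"))
E
```

```text
t 3.15 tcp [0.4969 0.2746 0.0587] lin cm [ 0.07 -0.06  0.  ] ang [-0.11  0.06  0.01] F [-0.1  0.5 -1.2] w 0.0169 jawyaw 101.19
```

View pics/w2.png

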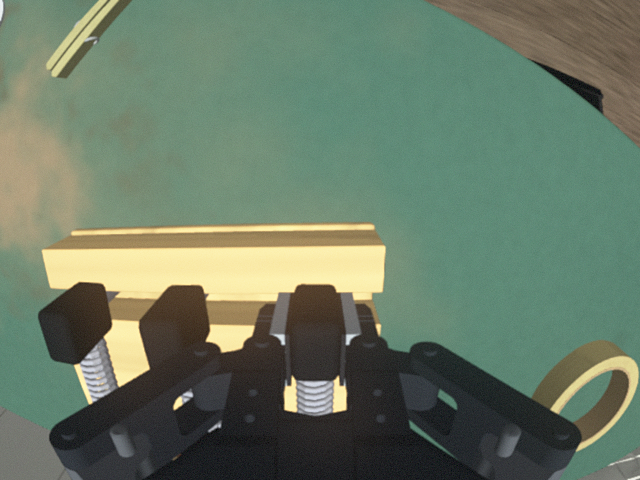

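Wrist picture: the block is between the pads at about (316,330), and the opening is 17 mm, so it's held. Lifting.

arm_command(targets=[{"linear": [-0.7,0,0],"angular": [0,0,0],"claw": 1},{"linear": [-1.2,0,0],"angular": [0,0,0],"claw": 1},{"linear": [-1.7,0,0],"angular": [0,0,0],"claw": 1},{"linear": [-1.7,0,0],"angular": [0,0,0],"claw": 1},{"linear": [-1.7,0,0],"angular": [0,0,0],"claw": 1},{"linear": [-1.7,0,0],"angular": [0,0,0],"claw": 1},{"linear": [-1.2,0,0],"angular": [0,0,0],"claw": 1},{"linear": [-0.5,0,0],"angular": [0,0,0],"claw": 1}])

```text
time: 3.87
tool_pos: [0.4955, 0.2739, 0.1718]
tcp_rot: [[-0.001, -0.194, 0.981], [-0.0, 0.981, 0.194], [-1.0, -0.0, -0.001]]
force: [-0.4, -0.8, -1.0]
grip_width: 0.0171
```

```bash
python3 - <<'E'
from h import *
deltas([.476,-.1698,.16],105.2)
E
```

```text
t 3.87 tcp [0.4955 0.2739 0.1718] lin cm [  1.2  -43.15 -10.53] ang [-4.   -0.03  0.02] F [-0.4 -0.8 -1. ] w 0.0171 jawyaw 101.2
```

arm_command(targets=[{"linear": [0,-2,-0.5],"angular": [-0.4,0,0],"claw": 1},{"linear": [0,-3.3,-0.8],"angular": [-0.4,0,0],"claw": 1},{"linear": [0,-3.5,-0.9],"angular": [-0.4,0,0],"claw": 1},{"linear": [0,-3.5,-0.9],"angular": [-0.4,0,0],"claw": 1},{"linear": [0,-3.5,-0.9],"angular": [-0.4,0,0],"claw": 1},{"linear": [0,-3.5,-0.9],"angular": [-0.4,0,0],"claw": 1},{"linear": [0,-3.5,-0.9],"angular": [-0.4,0,0],"claw": 1},{"linear": [0,-3.5,-0.9],"angular": [-0.4,0,0],"claw": 1},{"linear": [0,-3.5,-0.9],"angular": [-0.4,0,0],"claw": 1},{"linear": [0,-3.5,-0.9],"angular": [-0.4,0,0],"claw": 1}])

```text
time: 4.7
tool_pos: [0.4886, -0.0767, 0.1779]
tcp_rot: [[0.008, -0.277, 0.961], [0.003, 0.961, 0.277], [-1.0, 0.001, 0.008]]
force: [0.2, 0.3, -0.9]
grip_width: 0.0172
```

```bash
python3 - <<'E'
from h import *
deltas([.476,-.1698,.13],105.2)
E
```

```text
t 4.7 tcp [ 0.4886 -0.0767  0.1779] lin cm [ 4.75 -8.6  -3.83] ang [ 0.86  0.48 -0.07] F [ 0.2  0.3 -0.9] w 0.0172 jawyaw 106.06
```

arm_command(targets=[{"linear": [0.5,-2.3,-1],"angular": [0.5,0.3,0],"claw": 1},{"linear": [1,-2.3,-1],"angular": [0.2,0.2,0],"claw": 1},{"linear": [1.2,-2,-0.9],"angular": [0,0,0],"claw": 1},{"linear": [1.2,-1,-0.5],"angular": [0,0,0],"claw": 1},{"linear": [1,-0.4,-0.2],"angular": [0,0,0],"claw": 1},{"linear": [0.4,0,0],"angular": [0,0,0],"claw": 1},{"linear": [0,0,0],"angular": [0,0,0],"claw": 1},{"linear": [0,0,0],"angular": [0,0,0],"claw": 1}])

```text
time: 5.37
tool_pos: [0.4736, -0.1741, 0.1258]
tcp_rot: [[0.002, -0.256, 0.967], [-0.001, 0.967, 0.256], [-1.0, -0.001, 0.002]]
force: [-0.3, -0.1, -0.4]
grip_width: 0.0169
```

```bash
python3 - <<'E'
from h import *
import json
deltas([.476,-.1698,.12],105.2)
i=eyes.snapshot("wrist");m=eyes.camera_model("wrist");t=eyes.snapshot("top")
json.dump({k:np.array(v).tolist() for k,v in m.items()},open("w3.json","w"))
cv2.imwrite("pics/w3.png",i);cv2.imwrite("pics/t3.png",t);s=env.read_state();R=np.array(s["tcp_rot"])
hz=s["tool_pos"][2];p=s["tool_pos"]+R[:,0]*.048;print("pred pin tip px",proj(m,p),"hole px",proj(m,[.476,-.1698,.036]))
a=cv2.resize(i[200:320,240:400],None,fx=5,fy=5,interpolation=cv2.INTER_CUBIC)
cv2.imwrite("pics/c3.png",a)
E
```

```text
t 5.37 tcp [ 0.4736 -0.1741  0.1258] lin cm [0.58 0.36 0.34] ang [-0.34  0.1   0.08] F [-0.3 -0.1 -0.4] w 0.0169 jawyaw 104.86
pred pin tip px [[314.46170414 286.62584436]] hole px [[320.46586658 263.27974223]]
```

View pics/w3.png

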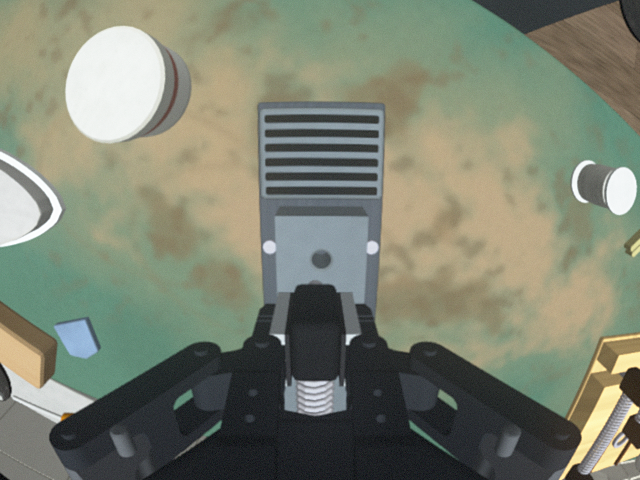

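Wrist view: hole at about (321,259), the pin tip below the block at about (316,285). Enlarging for precision.

View pics/c3.png

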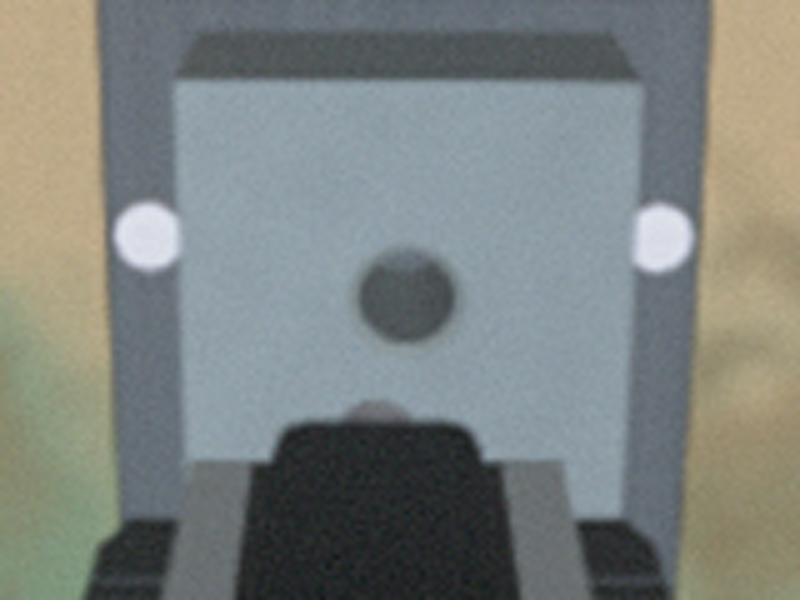

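```bash
python3 - <<'E'
from h import *
import json
m=json.load(open("w3.json"));s=env.read_state();R=np.array(s["tcp_rot"]);p=s["tool_pos"]+R[:,0]*.048
print("near edge",proj(m,p-R[:,2]*.004),"4mm/px scale",proj(m,p-R[:,2]*.005), proj(m,p-R[:,2]*.004+R[:,1]*.001))
h=ray("wrist",320.8,258.7,.036,m);print("hole",h)
a=np.radians(15.2);print("bracket ends / yaw from wrist:",[ray("wrist",240+x/5-.4,200+y/5-.4,.036,m) for x,y in((174,80),(640,80))])
E
```

```text
near edge [[314.46438755 279.36129107]] 4mm/px scale [[314.46508302 277.52618805]] [[316.45255868 279.36224077]]
hole [ 0.47305562 -0.17038879  0.036     ]
bracket ends / yaw from wrist: [array([ 0.45398719, -0.20415774,  0.036     ]), array([ 0.43961024, -0.15053816,  0.036     ])]
```

arm_command(targets=[{"linear": [0.8,0.3,0],"angular": [0,0,0],"claw": 1},{"linear": [1,0,0],"angular": [0,0,0],"claw": 1},{"linear": [0.8,0,0],"angular": [0,0,0],"claw": 1},{"linear": [0.4,0,0],"angular": [0,0,0],"claw": 1},{"linear": [0,0,0],"angular": [0,0,0],"claw": 1},{"linear": [0,0,0],"angular": [0,0,0],"claw": 1}])

```text
time: 5.97
tool_pos: [0.4742, -0.1684, 0.0939]
tcp_rot: [[0.004, -0.261, 0.965], [-0.001, 0.965, 0.261], [-1.0, -0.002, 0.004]]
force: [0.6, -0.9, -2.2]
grip_width: 0.0169
```

```bash
python3 - <<'E'
from h import *
deltas([.473,-.1709,.09],105)
E
```

```text
t 5.97 tcp [ 0.4742 -0.1684  0.0939] lin cm [ 0.39 -0.21 -0.18] ang [0.14 0.22 0.14] F [ 0.6 -0.9 -2.2] w 0.0169 jawyaw 105.14
```

arm_command(targets=[{"linear": [0.2,-0.2,-0.2],"angular": [0,0.2,0.1],"claw": 1},{"linear": [0,0,0],"angular": [0,0,0],"claw": 1},{"linear": [0,0,0],"angular": [0,0,0],"claw": 1}])

```text
time: 6.22
tool_pos: [0.4727, -0.1712, 0.0919]
tcp_rot: [[0.0, -0.261, 0.965], [-0.001, 0.965, 0.261], [-1.0, -0.001, 0.0]]
force: [-0.0, -0.2, -0.0]
grip_width: 0.0169
```

```bash
python3 - <<'E'
from h import *
deltas([.473,-.1709,.09],105)
i=eyes.snapshot("wrist");m=eyes.camera_model("wrist")
cv2.imwrite("pics/c4.png",cv2.resize(i[230:320,260:380],None,fx=5,fy=5,interpolation=cv2.INTER_CUBIC))
s=env.read_state();R=np.array(s["tcp_rot"]);p=s["tool_pos"]+R[:,0]*.048
print("pin c, near",proj(m,[p,p-R[:,2]*.004]),"hole",proj(m,[.4733,-.1703,.036]))
E
```

```text
t 6.22 tcp [ 0.4727 -0.1712  0.0919] lin cm [0.19 0.02 0.04] ang [0.14 0.01 0.04] F [-0.  -0.2 -0. ] w 0.0169 jawyaw 105.14
pin c, near [[314.6670407  286.12079797]
 [314.67321732 278.85849383]] hole [[316.10035224 281.5005074 ]]
```

View pics/c4.png

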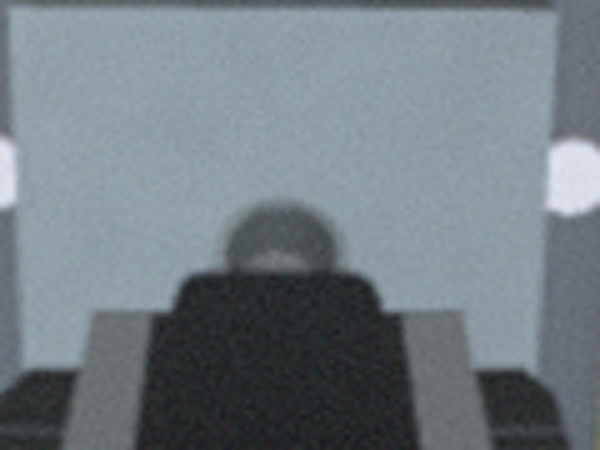

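The pin (about 315.8) lines up with the hole (about 316.6), and the hole edge is where predicted. Inserting.

arm_command(targets=[{"linear": [0.5,0,0],"angular": [0,0,0],"claw": 1},{"linear": [0.5,0,0],"angular": [0,0,0],"claw": 1},{"linear": [0.5,0,0],"angular": [0,0,0],"claw": 1},{"linear": [0.5,0,0],"angular": [0,0,0],"claw": 1}])

```text
time: 6.6
tool_pos: [0.4736, -0.1718, 0.0717]
tcp_rot: [[0.003, -0.261, 0.965], [-0.002, 0.965, 0.261], [-1.0, -0.002, 0.002]]
force: [-0.4, -0.1, -1.9]
grip_width: 0.0174
```

```bash
python3 - <<'E'
from h import *
deltas([.473,-.1709,.058],105)
E
```

```text
t 6.6 tcp [ 0.4736 -0.1718  0.0717] lin cm [ 1.37  0.1  -0.03] ang [0.11 0.13 0.13] F [-0.4 -0.1 -1.9] w 0.0174 jawyaw 105.11
```

Pin is entering with no force. Continuing down to the seat.

arm_command(targets=[{"linear": [0.5,0.1,0],"angular": [0,0.1,0.1],"claw": 1},{"linear": [0.4,0,0],"angular": [0,0,0],"claw": 1},{"linear": [0.3,0,0],"angular": [0,0,0],"claw": 1},{"linear": [0.3,0,0],"angular": [0,0,0],"claw": 1},{"linear": [0.2,0,0],"angular": [0,0,0],"claw": 1}])

```text
time: 7.02
tool_pos: [0.4729, -0.1706, 0.0585]
tcp_rot: [[0.002, -0.261, 0.965], [-0.001, 0.965, 0.261], [-1.0, -0.002, 0.002]]
force: [-6.3, 3.0, 12.1]
grip_width: 0.0173
```

Seated: z matches the height at which it was grasped on the rack, with 12 N of contact force. Releasing and moving up.

arm_command(targets=[{"linear": [0,0,0],"angular": [0,0,0],"claw": 0.06},{"linear": [0,0,0],"angular": [0,0,0],"claw": 0.06},{"linear": [0,0,0],"angular": [0,0,0],"claw": 0.06},{"linear": [-1.5,0,0],"angular": [0,0,0],"claw": 0.06},{"linear": [-2,0,0],"angular": [0,0,0],"claw": 0.06},{"linear": [-2,0,0],"angular": [0,0,0],"claw": 0.06},{"linear": [-1,0,0],"angular": [0,0,0],"claw": 0.06},{"linear": [0,0,0],"angular": [0,0,0],"claw": 0.06},{"linear": [0,0,0],"angular": [0,0,0],"claw": 0.06}])

```text
time: 7.77
tool_pos: [0.4724, -0.1702, 0.1236]
tcp_rot: [[0.0, -0.261, 0.965], [-0.0, 0.965, 0.261], [-1.0, -0.0, 0.0]]
force: [-0.1, -0.0, 0.2]
grip_width: 0.0401
```

```bash
python3 - <<'E'
from h import *
import json
a=np.radians(15);h=np.array([.4733,-.1703]);u=np.array([np.cos(a),np.sin(a)])
g=h+.104*u;print("eyegrip",g,"post",h+.156*u);deltas([*g,.058],105)
i=eyes.snapshot("wrist");m=eyes.camera_model("wrist");cv2.imwrite("pics/w5.png",i)
json.dump({k:np.array(v).tolist() for k,v in m.items()},open("w5.json","w"))
f=4;o=np.array([220,240]);c=cv2.resize(i[240:390,220:420],None,fx=f,fy=f,interpolation=cv2.INTER_CUBIC)
box(c,m,h,15,.036,.038,f,o);box(c,m,g,15,.036,.038,f,o);box(c,m,h+.156*u,15,.046,.003,f,o,.013,.013,(0,0,255))
cv2.imwrite("pics/c5.png",c)
E
```

```text
eyegrip [ 0.57375629 -0.14338282] post [ 0.62398443 -0.12992423]
t 7.77 tcp [ 0.4724 -0.1702  0.1236] lin cm [ 6.56 -0.05 10.48] ang [0.12 0.02 0.02] F [-0.1 -0.   0.2] w 0.0401 jawyaw 105.12
```

View pics/c5.png

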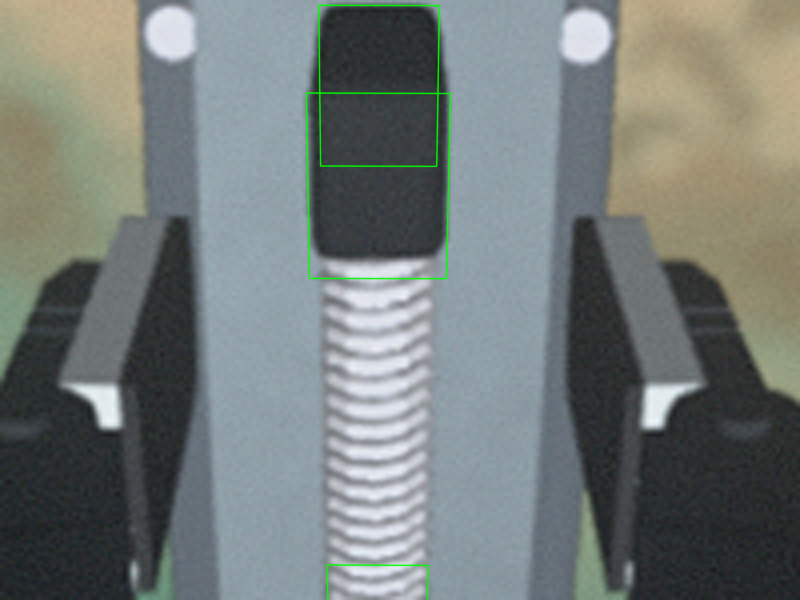

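The hook block's base matches the predicted outline and the coil points straight along the bracket. Going to the eye block.

arm_command(targets=[{"linear": [0.2,0,1.5],"angular": [0,0,0],"claw": 0.06},{"linear": [0.4,0,2.5],"angular": [0,0,0],"claw": 0.06},{"linear": [0.4,0,2.5],"angular": [0,0,0],"claw": 0.06},{"linear": [0.2,0,2],"angular": [0,0,0],"claw": 0.06},{"linear": [0,0,1],"angular": [0,0,0],"claw": 0.06},{"linear": [0,0,0],"angular": [0,0,0],"claw": 0.06},{"linear": [0,0,0],"angular": [0,0,0],"claw": 0.06}])

```text
time: 8.4
tool_pos: [0.5643, -0.144, 0.1023]
tcp_rot: [[-0.009, -0.26, 0.966], [0.002, 0.966, 0.26], [-1.0, 0.004, -0.008]]
force: [-0.3, 0.1, -0.7]
grip_width: 0.0401
```

```bash
python3 - <<'E'
from h import *
deltas([.5738,-.1434,.058],105)
E
```

```text
t 8.4 tcp [ 0.5643 -0.144   0.1023] lin cm [ 4.42 -0.21  0.97] ang [ 0.05 -0.48 -0.25] F [-0.3  0.1 -0.7] w 0.0401 jawyaw 105.05
```

arm_command(targets=[{"linear": [0,-0.1,0.7],"angular": [0,-0.5,-0.2],"claw": 0.06},{"linear": [0.8,-0.1,0.2],"angular": [0,0,0],"claw": 0.06},{"linear": [0.8,0,0],"angular": [0,0,0],"claw": 0.06},{"linear": [0.8,0,0],"angular": [0,0,0],"claw": 0.06},{"linear": [0.5,0,0],"angular": [0,0,0],"claw": 0.06},{"linear": [0,0,0],"angular": [0,0,0],"claw": 0.06}])

```text
time: 8.9
tool_pos: [0.5709, -0.1448, 0.07]
tcp_rot: [[-0.0, -0.258, 0.966], [0.001, 0.966, 0.258], [-1.0, 0.001, 0.0]]
force: [-0.5, 0.3, -0.2]
grip_width: 0.0402
```

```bash
python3 - <<'E'
from h import *
deltas([.5738,-.1434,.058],105)
E
```

```text
t 8.9 tcp [ 0.5709 -0.1448  0.07  ] lin cm [1.2  0.06 0.31] ang [-0.06  0.   -0.05] F [-0.5  0.3 -0.2] w 0.0402 jawyaw 104.94
```

arm_command(targets=[{"linear": [0.4,0,0.3],"angular": [0,0,0],"claw": 0.06},{"linear": [0.5,0,0.1],"angular": [0,0,0],"claw": 0.06},{"linear": [0.3,0,0],"angular": [0,0,0],"claw": 0.06},{"linear": [0,0,0],"angular": [0,0,0],"claw": 0.06},{"linear": [0,0,0],"angular": [0,0,0],"claw": 0.06}])

```text
time: 9.32
tool_pos: [0.5747, -0.1439, 0.0565]
tcp_rot: [[-0.001, -0.257, 0.966], [0.001, 0.966, 0.257], [-1.0, 0.001, -0.0]]
force: [-0.2, 0.2, -0.3]
grip_width: 0.0401
```

```bash
python3 - <<'E'
from h import *
deltas([.5738,-.1434,.058],105)
E
```

```text
t 9.32 tcp [ 0.5747 -0.1439  0.0565] lin cm [-0.15  0.07 -0.08] ang [-0.08 -0.02 -0.06] F [-0.2  0.2 -0.3] w 0.0401 jawyaw 104.92
```

arm_command(targets=[{"linear": [-0.1,0,0],"angular": [0,0,0],"claw": 0.06},{"linear": [0,0,0],"angular": [0,0,0],"claw": 0.4},{"linear": [0,0,0],"angular": [0,0,0],"claw": 1},{"linear": [0,0,0],"angular": [0,0,0],"claw": 1},{"linear": [0,0,0],"angular": [0,0,0],"claw": 1},{"linear": [0,0,0],"angular": [0,0,0],"claw": 1}])

```text
time: 9.82
tool_pos: [0.5752, -0.1439, 0.0587]
tcp_rot: [[0.001, -0.258, 0.966], [0.001, 0.966, 0.258], [-1.0, 0.0, 0.001]]
force: [-0.1, -0.1, -0.9]
grip_width: 0.0173
```

```bash
python3 - <<'E'
from h import *
deltas([.5738,-.1434,.058],105)
E
```

```text
t 9.82 tcp [ 0.5752 -0.1439  0.0587] lin cm [ 0.07  0.09 -0.12] ang [-0.08  0.05 -0.02] F [-0.1 -0.1 -0.9] w 0.0173 jawyaw 104.92
```

Held at the eye block. Raising level by 15–16 mm.

arm_command(targets=[{"linear": [-0.4,0,0],"angular": [0,0,0],"claw": 1},{"linear": [-0.5,0,0],"angular": [0,0,0],"claw": 1},{"linear": [-0.4,0,0],"angular": [0,0,0],"claw": 1},{"linear": [-0.1,0,0],"angular": [0,0,0],"claw": 1},{"linear": [0,0,0],"angular": [0,0,0],"claw": 1}])

```text
time: 10.23
tool_pos: [0.5751, -0.1439, 0.0742]
tcp_rot: [[0.001, -0.257, 0.966], [0.001, 0.966, 0.257], [-1.0, 0.0, 0.001]]
force: [0.1, -0.3, -0.4]
grip_width: 0.0172
```

```bash
python3 - <<'E'
from h import *
deltas([.6,-.1363,.0740],105)
E
```

```text
t 10.23 tcp [ 0.5751 -0.1439  0.0742] lin cm [0.02 0.09 2.6 ] ang [-0.08  0.04 -0.03] F [ 0.1 -0.3 -0.4] w 0.0172 jawyaw 104.92
```

arm_command(targets=[{"linear": [0,0,0.4],"angular": [0,0,0],"claw": 1},{"linear": [0,0,0.6],"angular": [0,0,0],"claw": 1},{"linear": [0,0,0.6],"angular": [0,0,0],"claw": 1},{"linear": [0,0.05,0.6],"angular": [0,0,0],"claw": 1},{"linear": [0,0,0.4],"angular": [0,0,0],"claw": 1},{"linear": [0,0,0],"angular": [0,0,0],"claw": 1}])

```text
time: 10.73
tool_pos: [0.6007, -0.1365, 0.0728]
tcp_rot: [[-0.005, -0.257, 0.966], [-0.001, 0.966, 0.257], [-1.0, 0.001, -0.005]]
force: [-5.0, -1.4, -1.7]
grip_width: 0.017
```

```bash
python3 - <<'E'
from h import *
deltas([.6,-.1363,.0740],105)
E
```

```text
t 10.73 tcp [ 0.6007 -0.1365  0.0728] lin cm [-0.12  0.03 -0.06] ang [-0.11 -0.28 -0.04] F [-5.  -1.4 -1.7] w 0.017 jawyaw 104.89
```

Tension is 5.2 N, which fits about 24 mm of stretch with the pin still in the hole. Checking the eye's position over the post.

```bash
python3 - <<'E'
from h import *
a=eyes.snapshot("scene");b=eyes.snapshot("top");w=eyes.snapshot("wrist")
def pp(n,P):
    m=eyes.camera_model(n);K=np.array(m["K"]);V=np.array(m["view"]);q=(V[:3,:3]@P+V[:3,3])*[1,-1,-1];q=K@(q/q[2]);return q[:2]
P=np.array([.624,-.13,.049]);o=[]
for n,i in(("scene",a),("top",b)):
    u=pp(n,P);print(n,u,pp(n,P+[.0,0,.003]));x,y=np.int32(u);h=20 if n=="scene" else 25
    o.append(cv2.resize(i[y-h:y+h,x-h:x+h],(400,400),interpolation=cv2.INTER_CUBIC))
cv2.imwrite("pics/c6.png",np.vstack([np.hstack(o),np.zeros((0,800,3),np.uint8)]))
cv2.imwrite("pics/w6.png",w)
E
```

```text
scene [390.56314918 248.27122506] [390.7313581  247.05672964]
top [367.70430322 193.051987  ] [367.87095912 192.77919683]
```

View pics/c6.png

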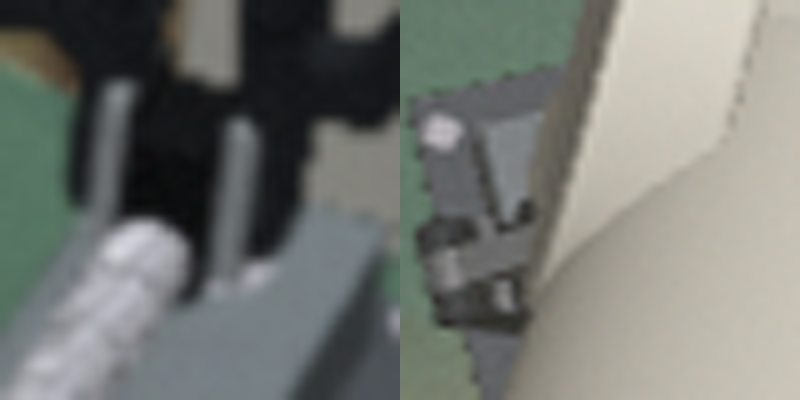

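The block and the arm hide the eye, so I'll lower gently by force.

arm_command(targets=[{"linear": [0.2,0.02,-0.05],"angular": [0,-0.3,0],"claw": 1},{"linear": [0.2,0,0],"angular": [0,0,0],"claw": 1},{"linear": [0.2,0,0],"angular": [0,0,0],"claw": 1}])

```text
time: 11.13
tool_pos: [0.5991, -0.137, 0.0675]
tcp_rot: [[0.001, -0.256, 0.967], [0.001, 0.967, 0.256], [-1.0, 0.0, 0.001]]
force: [-4.2, -2.0, 2.3]
grip_width: 0.0172
```

```bash
python3 - <<'E'
from h import *
deltas([.6,-.1363,.058],105)
E
```

```text
t 11.13 tcp [ 0.5991 -0.137   0.0675] lin cm [0.95 0.04 0.11] ang [-0.15  0.08 -0.01] F [-4.2 -2.   2.3] w 0.0172 jawyaw 104.85
```

The eye is now 9 mm above the seat, below the top of the post head, with little force. It's over the post, so I'll keep lowering.

arm_command(targets=[{"linear": [0.3,0,0.06],"angular": [0,0,0],"claw": 1},{"linear": [0.3,0,0],"angular": [0,0,0],"claw": 1},{"linear": [0.3,0,0],"angular": [0,0,0],"claw": 1}])

```text
time: 11.38
tool_pos: [0.5995, -0.137, 0.0587]
tcp_rot: [[0.002, -0.256, 0.967], [0.0, 0.967, 0.256], [-1.0, -0.0, 0.002]]
force: [-4.3, -0.7, 2.5]
grip_width: 0.0171
```

```bash
python3 - <<'E'
from h import *
deltas([.6,-.1363,.058],105)
E
```

```text
t 11.38 tcp [ 0.5995 -0.137   0.0587] lin cm [0.07 0.06 0.06] ang [-0.18  0.14  0.02] F [-4.3 -0.7  2.5] w 0.0171 jawyaw 104.82
```

arm_command(targets=[{"linear": [0.2,0,0],"angular": [0,0,0],"claw": 1},{"linear": [0.2,0,0],"angular": [0,0,0],"claw": 1}])

```text
time: 11.55
tool_pos: [0.5995, -0.1371, 0.0581]
tcp_rot: [[0.005, -0.256, 0.967], [-0.0, 0.967, 0.256], [-1.0, -0.001, 0.004]]
force: [-14.0, 0.9, 21.5]
grip_width: 0.0172
```

Bottomed out with 21 N upward. Releasing and backing off over the hook for the check.

arm_command(targets=[{"linear": [0,0,0],"angular": [0,0,0],"claw": 0.06},{"linear": [0,0,0],"angular": [0,0,0],"claw": 0.06},{"linear": [0,0,0],"angular": [0,0,0],"claw": 0.06},{"linear": [-1.5,0,0],"angular": [0,0,0],"claw": 0.06},{"linear": [-2,0,0],"angular": [0,0,0],"claw": 0.06},{"linear": [-2,0,0],"angular": [0,0,0],"claw": 0.06},{"linear": [-2,0,-0.5],"angular": [0,0,0],"claw": 0.06},{"linear": [-2,0,-2],"angular": [0,0,0],"claw": 0.06},{"linear": [-2,0,-3],"angular": [0,0,0],"claw": 0.06},{"linear": [-2,0,-3],"angular": [0,0,0],"claw": 0.06}])

```text
time: 12.38
tool_pos: [0.5203, -0.156, 0.1892]
tcp_rot: [[0.007, -0.261, 0.965], [0.007, 0.965, 0.261], [-1.0, 0.005, 0.008]]
force: [-0.1, 0.4, 0.1]
grip_width: 0.04
```

arm_command(targets=[{"linear": [-1,0,-3.5],"angular": [0,0,0],"claw": 0.06},{"linear": [-1,0,-3.5],"angular": [0,0,0],"claw": 0.06},{"linear": [0,0,-3.5],"angular": [0,0,0],"claw": 0.06},{"linear": [0,0,-3],"angular": [0,0,0],"claw": 0.06},{"linear": [0,0,-2],"angular": [0,0,0],"claw": 0.06},{"linear": [0,0,0],"angular": [0,0,0],"claw": 0.06},{"linear": [0,0,0],"angular": [0,0,0],"claw": 0.06}])

```text
time: 12.97
tool_pos: [0.3652, -0.1987, 0.2132]
tcp_rot: [[0.022, -0.261, 0.965], [0.002, 0.965, 0.261], [-1.0, -0.003, 0.022]]
force: [-0.4, 0.1, -0.3]
grip_width: 0.0402
```

```bash
python3 - <<'E'
from h import *
s=env.read_state();print(s["time"],s["tool_pos"])
a=eyes.snapshot("scene");w=eyes.snapshot("wrist");t=eyes.snapshot("top");m=eyes.camera_model("wrist")
an=np.radians(15);u=np.array([np.cos(an),np.sin(an)]);h=np.array([.4733,-.1703])
hk=proj(m,[*h,.036])[0];po=proj(m,[*(h+.156*u),.049])[0];print(hk,po)
def crop(i,c,hw,hh,sz):
    x=int(np.clip(c[0]-hw,0,640-2*hw));y=int(np.clip(c[1]-hh,0,480-2*hh));print(x,y);return cv2.resize(i[y:y+2*hh,x:x+2*hw],sz,interpolation=cv2.INTER_CUBIC)
A=crop(a,(370,290),55,60,(275,300));B=crop(t,(378,235),50,55,(273,300));C=crop(w,(hk+po)/2,66,110,(360,600))
cv2.imwrite("pics/c7.png",np.hstack([C,np.vstack([cv2.resize(A,(440,300)),cv2.resize(B,(440,300))])]))
cv2.imwrite("pics/top7.png",t);cv2.imwrite("pics/sc7.png",a)
E
```

```text
12.9667 [ 0.36521746 -0.19873383  0.21323138]
[313.8754112  333.64835954] [313.31717243 450.40610244]
315 230
328 180
247 260
```

View pics/c7.png

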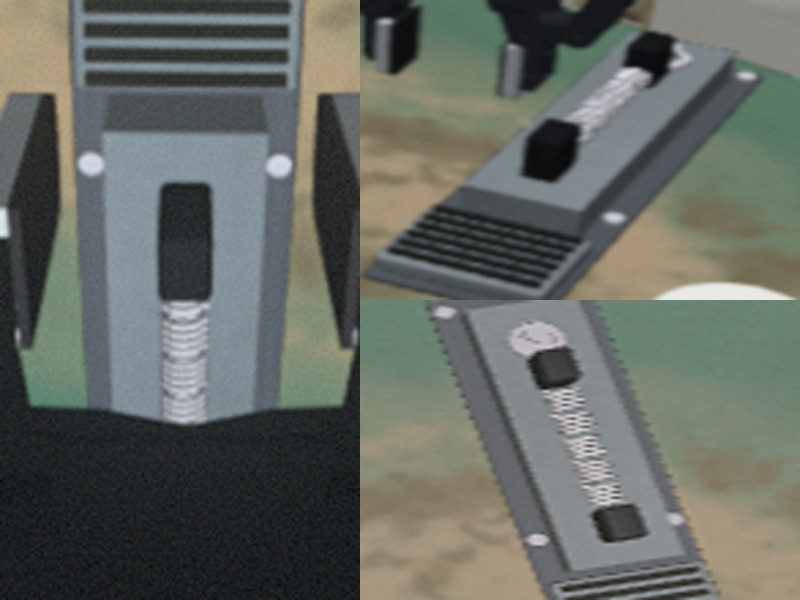

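The eye encircles the post in the top view, the coil is stretched and straight, and both blocks stand level. One numeric check remains: the hook's seating height, and whether the bystanders moved.

```bash
python3 - <<'E'
from h import *
m=eyes.camera_model("wrist");an=np.radians(15);u=np.array([np.cos(an),np.sin(an)]);h=np.array([.4733,-.1703])
for d,z in((0,.036),(.002,.036),(.002,.039),(.002,.044)):print(d,z,"near edge bottom row",proj(m,[*(h+u*(d-.013)),z])[0][1].round(1),"far edge top row",proj(m,[*(h+u*(d+.0125)),z+.038])[0][1].round(1))
print("measured 327.1, far",260+299/2.727)
a=cv2.imread("pics/top0.png").astype(int);b=cv2.imread("pics/top7.png").astype(int)
for n,(x,y,w,g) in dict(jar=(430,280,55,50),reel=(275,300,33,28),rack_short_long=(183,155,65,95)).items():
    print(n,np.abs(a-b)[y:y+g,x:x+w].mean().round(2))
E
```

```text
0 0.036 near edge bottom row 321.9 far edge top row 368.3
0.002 0.036 near edge bottom row 323.8 far edge top row 370.1
0.002 0.039 near edge bottom row 325.4 far edge top row 372.2
0.002 0.044 near edge bottom row 328.2 far edge top row 375.7
measured 327.1, far 369.64429776310965
jar 56.15
reel 5.27
rack_short_long 5.24
```

arm_command(targets=[{"linear": [0,0,2],"angular": [0,-0.6,0],"claw": 1},{"linear": [1.5,0,3],"angular": [0,-0.6,0],"claw": 1},{"linear": [2.5,0,3],"angular": [0,0,0],"claw": 1},{"linear": [2.5,0,2],"angular": [0,0,0],"claw": 1},{"linear": [2,0,0.8],"angular": [0,0,0],"claw": 1},{"linear": [0.5,0,0],"angular": [0,0,0],"claw": 1},{"linear": [0,0,0],"angular": [0,0,0],"claw": 1},{"linear": [0,0,0],"angular": [0,0,0],"claw": 1}])

```text
time: 13.78
tool_pos: [0.4849, -0.1643, 0.1215]
tcp_rot: [[0.041, -0.27, 0.962], [0.01, 0.963, 0.269], [-0.999, -0.001, 0.042]]
force: [-0.7, 0.6, 0.7]
grip_width: -0.0
```

```bash
python3 - <<'E'
from h import *
deltas([.475,-.1698,.091],105)
a=cv2.imread("pics/top0.png");b=eyes.snapshot("top");s0=cv2.imread("pics/scene0.png");s1=eyes.snapshot("scene")
print("jar top/scene/reel",np.abs(a.astype(int)-b)[280:330,430:485].mean(),np.abs(s0.astype(int)-s1)[345:400,385:432].mean(),np.abs(s0.astype(int)-s1)[268:300,230:255].mean())
E
```

```text
t 13.78 tcp [ 0.4849 -0.1643  0.1215] lin cm [ 3.   -0.26 -1.23] ang [0.64 2.42 0.05] F [-0.7  0.6  0.7] w -0.0 jawyaw 105.64
jar top/scene/reel 45.431636363636365 4.3221147646679565 4.2275
```

Jar and reel are unchanged in the scene view; the arm covers the jar in the top view. Straightening and pressing the hook block gently.

arm_command(targets=[{"linear": [0.3,-0.2,-0.7],"angular": [0.6,2.4,0],"claw": 1},{"linear": [0.5,0,-0.4],"angular": [0,0,0],"claw": 1},{"linear": [0.5,0,-0.1],"angular": [0,0,0],"claw": 1},{"linear": [0.5,0,0],"angular": [0,0,0],"claw": 1},{"linear": [0,0,0],"angular": [0,0,0],"claw": 1}])

```text
time: 14.3
tool_pos: [0.4743, -0.1719, 0.1087]
tcp_rot: [[0.011, -0.256, 0.967], [-0.004, 0.967, 0.256], [-1.0, -0.007, 0.01]]
force: [-0.9, 0.5, 0.7]
grip_width: -0.0001
```

```bash
python3 - <<'E'
from h import *
deltas([.475,-.1698,.091],105)
E
```

```text
t 14.3 tcp [ 0.4743 -0.1719  0.1087] lin cm [1.76 0.19 0.11] ang [-0.14  0.57  0.39] F [-0.9  0.5  0.7] w -0.0001 jawyaw 104.86
```

arm_command(targets=[{"linear": [0.4,0.1,0],"angular": [0,0.5,0.3],"claw": 1},{"linear": [0.4,0,0],"angular": [0,0,0],"claw": 1},{"linear": [0.3,0,0],"angular": [0,0,0],"claw": 1},{"linear": [0.2,0,0],"angular": [0,0,0],"claw": 1},{"linear": [0.2,0,0],"angular": [0,0,0],"claw": 1}])

```text
time: 14.72
tool_pos: [0.4742, -0.171, 0.0932]
tcp_rot: [[0.004, -0.256, 0.967], [-0.001, 0.967, 0.256], [-1.0, -0.002, 0.003]]
force: [0.5, -0.4, 0.3]
grip_width: 0.0003
```

arm_command(targets=[{"linear": [0.15,0,0],"angular": [0,0,0],"claw": 1},{"linear": [0.15,0,0],"angular": [0,0,0],"claw": 1},{"linear": [0.15,0,0],"angular": [0,0,0],"claw": 1}])

```text
time: 14.97
tool_pos: [0.4742, -0.1713, 0.091]
tcp_rot: [[0.005, -0.256, 0.967], [-0.002, 0.967, 0.256], [-1.0, -0.003, 0.004]]
force: [-6.9, 2.1, 17.2]
grip_width: 0.0004
```

Contact came at exactly the seated height (tip at 74 mm) with 17 N, so the hook is fully down. Retreating and handing in.

arm_command(targets=[{"linear": [-1,0,0],"angular": [0,0,0],"claw": 1},{"linear": [-2,0,0],"angular": [0,0,0],"claw": 1},{"linear": [-3,0,0],"angular": [0,0,0],"claw": 1},{"linear": [-3,0,0],"angular": [0,0,0],"claw": 1},{"linear": [-2,0,0],"angular": [0,0,0],"claw": 1},{"linear": [0,0,0],"angular": [0,0,0],"claw": 1},{"linear": [0,0,0],"angular": [0,0,0],"claw": 1}])

```text
time: 15.55
tool_pos: [0.4731, -0.1706, 0.2075]
tcp_rot: [[0.005, -0.257, 0.967], [-0.002, 0.967, 0.257], [-1.0, -0.003, 0.004]]
force: [-0.0, 0.6, -0.8]
grip_width: 0.0002
```

```bash
python3 - <<'E'
from h import *
s=env.read_state();print(s["time"],s["tool_pos"],s["force"])
a=cv2.imread("pics/sc7.png").astype(int);b=eyes.snapshot("scene")
for n,(x0,x1,y0,y1) in dict(hook=(352,385,270,300),eye=(385,420,235,262),jar=(385,432,345,400),rack=(195,305,170,240)).items():print(n,np.abs(a-b)[y0:y1,x0:x1].mean().round(1))
print(ticket.job_done())
E
```

```text
15.55 [ 0.47312174 -0.17060759  0.20747464] [-0.03316475  0.57051171 -0.77917733]
hook 3.5
eye 2.5
jar 2.2
rack 6.2
the job is handed in; nothing more can be done
None
```

The middle-length spring, from the left row of the rack, is fitted. I pushed its hook pin fully into the bracket hole, then raised and stretched it about 26 mm (5 N). I lowered its eye over the post to the seated height, let go, and handed the job in at about 15.6 s.

- **Eye:** the last pictures show the ring around the post with the coil straight. It bottomed out with 21 N at the seated height. I could not see the eye while lowering it, because the block and arm hid it, so I went by force and height.
- **Hook:** one check disagreed: the near edge of the hook block sat about 3 pixels off the prediction, which could have meant a hook raised a few mm. I pressed on the block with the closed fingertips. They met it at exactly the seated height, tip at 74 mm with 17 N, so the hook is fully down.
- **Bystanders:** in the scene camera the jar and reel looked unchanged. The jar differed in the top view, which I put down to the arm covering it.
- **Other springs:** I compared the two springs left on the rack by image difference only (small change in the top view) and did not inspect them closely.

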